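# Hold a blade module in the reader slot

## Robot

A 6-joint arm with a two-finger parallel gripper is mounted at the origin on the work surface. World frame = base frame: x ahead of the robot, y to its left, z up, the work surface at z = 0. Lengths are in m, angles in rad, forces in N, time in s.
With the tool pointing down it reaches from about 0.375 to 0.9 m from the base axis. Payload 3.1 kg.
Tool frame: the origin (TCP) lies midway between the tips of the shut fingers; the grasp point (between the pads) lies 19 mm behind it (manip.hold_point_z is the distance from the TCP to the grasp point, in m); z points along the fingers, y is the direction in which the jaws open and shut (so a half turn about z gives the same grasp; the last joint's range is limited). The gripper opens to 85 mm and grips with 20 to 120 N. Pads are 22 mm wide; open, the fingers measure 114 mm over their backs; the gripper's body (76 mm by 85 mm) begins 54 mm behind the grasp point. The pads swing forward as they close: fully open they stand 13 mm farther back than shut.
Start: joints at [1.085, 0.527, 1.433, -0, 1.181, -0.178], TCP at [0.189, 0.596, 0.231] pointing down, gripper open.
Joint ranges: [-3.08, 3.08], [-0.75, 2.2], [0.22, 2.44], [-1.43, 4.57], [0, 2.65], [-2.85, 2.85]. Speed limits (rad/s): [2.79, 2.79, 3.14, 3.14, 3.14, 3.14].

## Interface

Orientations are given as a unit quaternion [x, y, z, w].
In Python, from station import manip gives the robot as it stands.
- The arm moves only by the tool drive_tool, never from a script. Its argument "motion" is one flat list of numbers, 7 for each row, row after row: the shift along the tool's x, y, z in mm, then the turn, a rotation vector about the tool's x, y, z in degrees, then the finger opening in mm, from 0 to 85.4. A call has 1 to 8 rows; each row is the pose to reach, as a shift and turn from the pose measured when the call began, along the tool's axes at that moment; what a row does not reach only later rows make up. A row lasts 1/8 s, in which the tool goes at most 62.5 mm and 10.7 degrees, less where a joint would pass 70% of its speed; a pose out of reach is approached as far as the arm can. A call with a gripper value outside its range is refused whole. The fingers move at their own pace and stop on an object; "force" is the grip in N (left out, the last holds). Time passes only in rows, so rows that repeat a pose let the fingers close. It gives the time, the measured TCP pose, the force and the opening at its end, in the units of the state.
- manip.sense(): the state, without advancing time (a new reading comes with each control period).
- manip.snapshot(name): name is "scene" or "top"; returns a dict with "color" (400x640x3 uint8, red, green, blue), "fx", "fy", "cx", "cy" (pixels), "view" (4x4, takes a point from world to camera coordinates). Camera axes: x right, y up, looking along -z (the intrinsics and any distortion apply to the point x, -y, -z); pixel columns grow to the right and rows downward; lengths in m; the calibration is good to about 2 mm. A picture is of the moment at which its call begins. There is no depth.
- manip.sign_off(): hands the job in, once; it reports no verdict.
The state is a dict: "t": time; "q": joint angles; "qd": joint speeds; "tau": joint torques, N m; "tcp_pos": TCP position; "tool_rot": TCP orientation; "force": force on the tool from outside, world axes, zero at the start; "ft_torque": the same for the moment, N m; "finger_gap": opening from 0.0 (shut) to 1.0 (fully open).
Only numpy, scipy, OpenCV 4.12 (cv2) and the standard library are available. Lean on these libraries where they do the work, as an engineer would, in place of code of your own. Each camera call takes 0.05 s, during which the arm holds its last target.

## Task

Take the blade module with the orange head out of the pocket tray, pass its foot down through the yellow-framed slot in the top of the reader box until the white band on the module is level with the box's top face, and keep holding it there, upright and still, so that it can be read: the job finishes with the module in the gripper, never let go. Do not ram the box or force the module against the slot's edges, and leave the grey-headed modules standing in their pockets and everything else on the bench where it is.

Things in the scene. Friction and masses are not known exactly. Their poses are not given: they have to be found in the camera images.
- module_mid (a point): Centre of the module to handle, 42.5 mm above its foot: an upright dark bar, 12 (own x) x 28 (own y) x 85 mm tall (own z up), 60 g, same cross-section all along, orange head (top 20 mm), white 8 mm band with its middle 32 mm above the foot (10.5 mm below this point). Stands loose in a tray pocket, foot 6 mm above the bench, axes as the tray's, 61 mm above the rim. Pinch its upper half across the 12 mm.
- spare_a_mid (a point): A spare blade module, same size as the other (12 x 28 x 85 mm) but with a grey head; this point is its centre, 42.5 mm above its foot. Stands in a tray pocket and stays there.
- spare_b_mid (a point): A spare blade module, same size as the other (12 x 28 x 85 mm) but with a grey head; this point is its centre, 42.5 mm above its foot. Stands in a tray pocket and stays there.
- spare_c_mid (a point): A spare blade module, same size as the other (12 x 28 x 85 mm) but with a grey head; this point is its centre, 42.5 mm above its foot. Stands in a tray pocket and stays there.
- tray: Pocket tray, fixed; origin under its centre, on the left or right. 160 (own x) x 194 (own y) mm, steel rim 30 mm tall. Black block, top 24 mm above the bench, with six pockets 14 x 30 x 18 mm deep (floor 6 mm above the bench) at own x = -36, +36 and own y = -62, 0, +62 mm. Four hold a module with axes parallel to the tray's; which holds which varies.
- slot (a point): Middle of the slot's mouth, in the reader box's top face, 115 mm above the bench. Rectangular hole 14 (own x) x 30 mm (own y), 2 mm bigger than the module each way, 2 mm bevel at the mouth, straight down through the 8 mm guard plate. Below is empty space, 103 mm to the floor: a module let go falls in. Yellow frame painted round it.
- reader: Reader box, cream with an aluminium top, fixed; 150 (own x) x 200 (own y) x 115 mm tall; origin under its centre, straight below the slot; axes parallel to the slot's. On the other side from the tray.
- driver: a loose bystander; not to be disturbed. Red-handled screwdriver lying on the bench; origin under its centre.
- brush: a loose bystander; not to be disturbed. Small brush lying on the bench; origin under its centre.
- tape: a loose bystander; not to be disturbed. Yellow ring, 80 mm across, 20 mm high; origin under its centre.
- cleaner: a loose bystander; not to be disturbed. White bottle with a blue cap, 48 mm across, 110 mm tall; origin under its centre.
- screw_cup: a loose bystander; not to be disturbed. Steel bowl, 64 mm across, 30 mm high; origin under its centre.

How it is judged:
By the outcome, as a careful person would: the job done as asked, in the order asked, and still so for the second after the job is handed in, while the arm keeps its last pose, push and grip.
It also fails if it takes over 42 s, if anything falls off the work surface, if the arm or the gripper's body presses on something with over 40 N, if the wrist force passes 120 N, or if a joint passes its speed limit or range.

## Working session

There is one attempt and no reset: what is moved stays moved. The work goes in short steps, Python scripts to look and compute and a tool call to move; the robot and the scene stay as the last step left them, time stands still between calls to the robot, and variables do not carry over. Pictures are saved under pics/ and viewed, and the job is handed in when it is done.

Besides the shell and the picture viewer there is one more tool, called after "Emit:" as name(argument=value, ...), one argument or row to a line, values as JSON. drive_tool: Moves the arm, as the interface text tells. Its arguments: {"type":"object","properties":{"motion":{"type":"array","items":{"type":"number"}},"force":{"type":"number"}},"required":["motion"]}

```bash
ls; mkdir -p pics
python3 - <<'E'
from station import manip
import cv2
for n in("scene","top"):
    s=manip.snapshot(n); cv2.imwrite(f"pics/{n}0.png",s["color"][:,:,::-1]); print(n,s["fx"],s["fy"],s["cx"],s["cy"],[k for k in s]); print(s["view"])
print(manip.sense()); print(manip.hold_point_z)
E
```

```text
pics
scene 430.4871997042535 430.4871997042535 322.97967045084897 203.2656134107279 ['color', 'fx', 'fy', 'cx', 'cy', 'view']
[[ 0.61481527  0.78839096 -0.02102105 -0.3475537 ]
 [-0.41941655  0.3494158   0.83785342  0.15034842]
 [ 0.66790115 -0.5063085   0.54549038 -1.58428105]
 [ 0.          0.          0.          1.        ]]
top 490.46089558240476 490.46089558240476 320.8341498540866 198.2647846594607 ['color', 'fx', 'fy', 'cx', 'cy', 'view']
[[-0.0100012  -0.99984315  0.01461681 -0.00865893]
 [ 0.99297838 -0.00820732  0.11801094 -0.59765093]
 [-0.11787247  0.01569442  0.99290471 -1.29364584]
 [ 0.          0.          0.          1.        ]]
{'t': 0.1, 'q': array([ 1.08446093e+00,  5.28361956e-01,  1.43375444e+00, -1.13451546e-05,
        1.18139092e+00, -1.78515587e-01]), 'qd': array([ 0.00142192, -0.00345164, -0.00431425, -0.0006786 ,  0.00171727,
       -0.00127925]), 'tau': array([-6.31774628e-05, -4.43303132e+01, -1.78587502e+01, -2.37795466e-04,
        3.88535220e-03, -1.83547172e-05]), 'tcp_pos': array([0.18904887, 0.59506243, 0.23044465]), 'tool_rot': array([ 1.53300781e-01,  9.88179110e-01, -9.06632021e-04, -3.07453429e-04]), 'force': array([ 0.30876143,  0.16215951, -0.51376077]), 'ft_torque': array([ 0.07482211, -0.05832499,  0.01328016]), 'finger_gap': 1.0005617132785776}
0.0187
```

View pics/scene0.png

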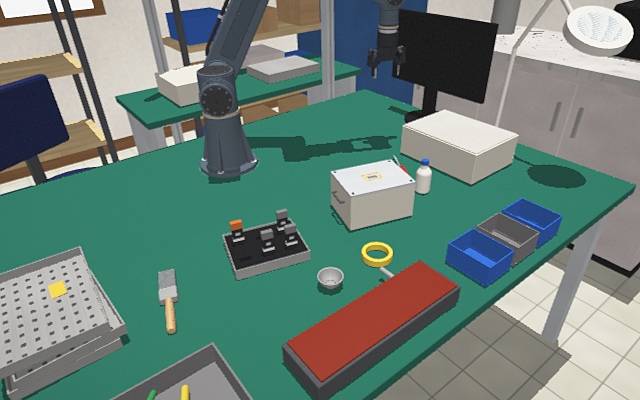

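View pics/top0.png

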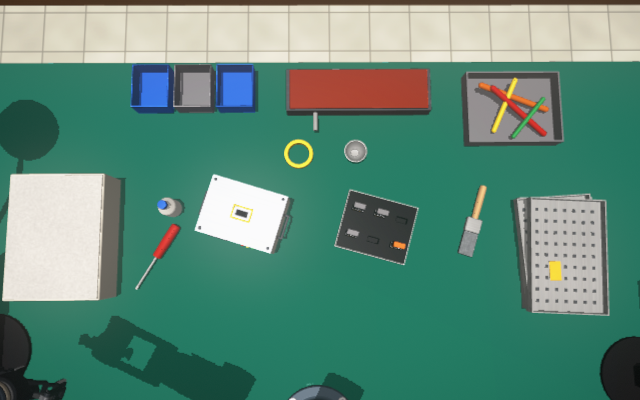

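The top view shows the orange head at about (399,245), the slot at about (241,213), the tray around (376,227) and the reader around (243,213). Enlarging these next.

Run:
```python
import cv2
t=cv2.imread("pics/top0.png"); s=cv2.imread("pics/scene0.png")
def c(im,x,y,w,h,k,n): cv2.imwrite(n,cv2.resize(im[y:y+h,x:x+w],None,fx=k,fy=k,interpolation=cv2.INTER_CUBIC))
c(t,330,180,95,90,6,"pics/ct_tray.png")
c(t,190,170,110,90,6,"pics/ct_reader.png")
c(s,215,195,100,90,6,"pics/cs_tray.png")
c(s,325,150,100,85,6,"pics/cs_reader.png")
```

```text
(no output)
```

View pics/ct_tray.png

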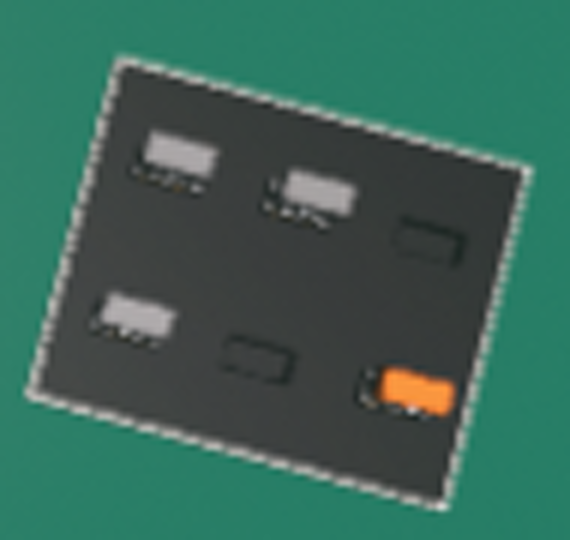

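View pics/ct_reader.png

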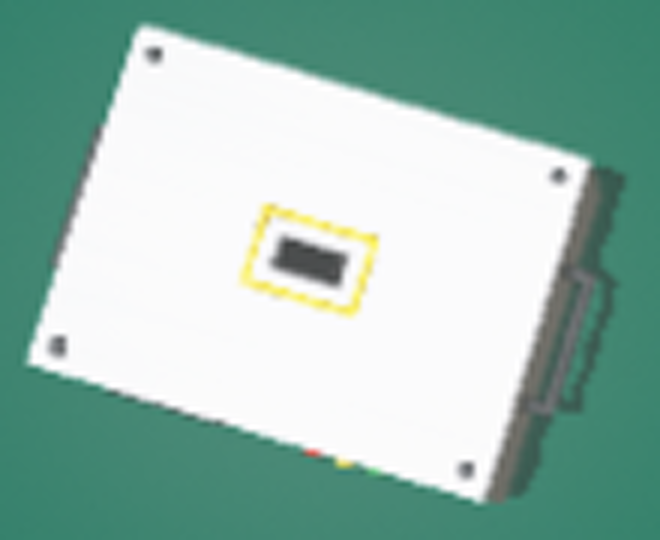

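View pics/cs_tray.png

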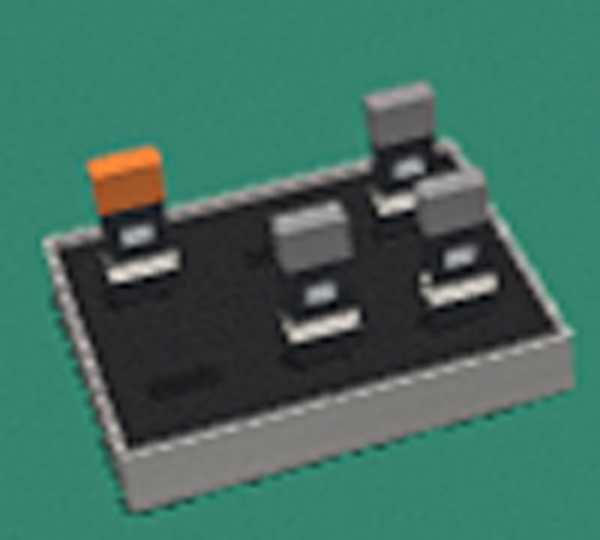

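View pics/cs_reader.png

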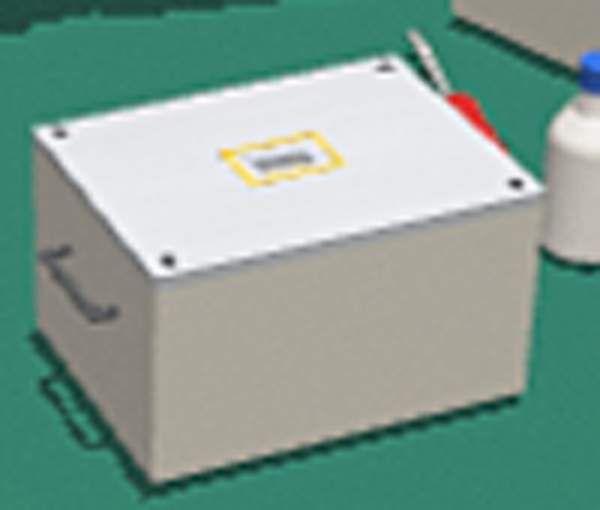

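```bash
cat > h.py <<'E'
import numpy as np
from scipy.optimize import least_squares
K={"scene":(430.4871997,322.97967,203.2656134),"top":(490.460896,320.83415,198.2647847)}
V={"scene":np.array([[0.61481527,0.78839096,-0.02102105,-0.3475537],[-0.41941655,0.3494158,0.83785342,0.15034842],[0.66790115,-0.5063085,0.54549038,-1.58428105],[0,0,0,1]]),
"top":np.array([[-0.0100012,-0.99984315,0.01461681,-0.00865893],[0.99297838,-0.00820732,0.11801094,-0.59765093],[-0.11787247,0.01569442,0.99290471,-1.29364584],[0,0,0,1]])}
def proj(c,P):
    P=np.atleast_2d(P); Q=P@V[c][:3,:3].T+V[c][:3,3]; f,cx,cy=K[c]
    return np.c_[cx+f*Q[:,0]/-Q[:,2],cy-f*Q[:,1]/-Q[:,2]]
def cp(o,pts): return (np.array(pts,float)+.5)/6-.5+np.array(o)
def ray(c,uv,z):
    f,cx,cy=K[c];d=np.array([(uv[0]-cx)/f,-(uv[1]-cy)/f,-1]);R=V[c][:3,:3];o=-R.T@V[c][:3,3];d=R.T@d
    return o+d*(z-o[2])/d[2]
def fit(obs,sx,sy,z,x0):
    # obs: {cam: 4 px}, corners cyclic order matched to yaw
    L=np.array([[1,1],[-1,1],[-1,-1],[1,-1]])*np.array([sx,sy])/2
    def w(p): c,s=np.cos(p[2]),np.sin(p[2]); return np.c_[p[0]+L[:,0]*c-L[:,1]*s,p[1]+L[:,0]*s+L[:,1]*c,np.full(4,z)]
    def r(p): return np.concatenate([(proj(k,w(p))-o).ravel() for k,o in obs.items()])
    s=least_squares(r,x0); return s.x,np.round(s.fun,2)
E
python3 - <<'E'
from h import *
T,S=(330,180),(215,195); RT,RS=(190,170),(325,150)
# top: image up=+x, left=+y; corner order (+x+y),(-x+y),(-x-y),(+x-y)
tt=cp(T,[(120,58),(32,397),(445,508),(531,168)]); ts=cp(S,[(572,335),(448,142),(48,242),(125,450)])
rt=cp(RT,[(142,25),(27,362),(486,502),(592,160)]); rs=cp(RS,[(545,193),(400,55),(33,128),(153,278)])
ft=cp(RT,[(266,206),(242,284),(354,313),(377,237)]); fs=cp(RS,[(345,163),(315,132),(220,152),(252,186)])
ot=cp(T,[(385,368),(380,402),(450,415),(455,382)])
for n,sx,sy,z,a,b in(("tray",.16,.194,.03,tt,ts),("reader",.15,.2,.115,rt,rs)):
    for o in({"top":a},{"scene":b},{"top":a,"scene":b}):
        x0=[*ray("top",a.mean(0),z)[:2],-.2]
        print(n,list(o),*fit(o,sx,sy,z,x0))
        p=fit(o,sx,sy,z,x0)[0]
        if n=="tray":
            c,s=np.cos(p[2]),np.sin(p[2])
            print(" module",p[0]-36e-3*c+62e-3*s,p[1]-36e-3*s-62e-3*c)
print("frame",ray("top",ft.mean(0),.115),ray("scene",fs.mean(0),.115))
print("hole",ray("top",cp(RT,[(309,261)])[0],.115),ray("scene",cp(RS,[(284,160)])[0],.115))
print("orange top",ray("top",ot.mean(0),.091),[ray("top",q,.091) for q in ot])
E
```

```text
tray ['top'] [ 0.52000918 -0.16439301 -0.27251303] [-0.16 -0.3  -0.51  0.05  0.47  0.41  0.21 -0.18]
 module 0.468650203491906 -0.214415562802885
tray ['scene'] [ 0.5257952  -0.16287437 -0.27051315] [ 0.11 -0.29  0.66 -0.82 -0.53 -0.68 -0.2   1.25]
 module 0.47453636572173336 -0.21299953490443213
tray ['top', 'scene'] [ 0.52208378 -0.16315294 -0.27135833] [-0.67 -1.02 -0.96 -0.67  0.03 -0.4  -0.3  -0.99 -0.85 -0.93 -0.13 -1.35
 -1.23 -1.3  -1.07  0.49]
 module 0.4707826083855807 -0.21323476365767124
reader ['top'] [ 0.55200804  0.18824844 -0.30359939] [-0.   -0.02  0.39  0.06 -0.24 -0.13 -0.15  0.11]
reader ['scene'] [ 0.55795011  0.18799979 -0.3164156 ] [ 0.18  0.03 -0.37  0.33  0.25 -0.13 -0.08 -0.15]
reader ['top', 'scene'] [ 0.55374654  0.18900303 -0.30737317] [-0.14 -0.8   0.05 -0.8  -0.7  -0.71 -0.38 -0.4  -0.66 -0.85 -1.45 -0.32
 -0.48 -0.58 -0.46 -0.8 ]
frame [0.55241911 0.18910073 0.115     ] [0.5569373  0.18849218 0.115     ]
hole [0.55199844 0.18941257 0.115     ] [0.55849108 0.18768318 0.115     ]
orange top [ 0.46852887 -0.21358404  0.091     ] [array([ 0.47881079, -0.19989683,  0.091     ]), array([ 0.46431134, -0.19734864,  0.091     ]), array([ 0.45847626, -0.22725609,  0.091     ]), array([ 0.47253778, -0.22983231,  0.091     ])]
```

```bash
cat > mv.py <<'E'
import numpy as np, sys
from scipy.spatial.transform import Rotation as R
from station import manip
def show(x,y,z,yaw):
    s=manip.sense(); A=R.from_quat(s["tool_rot"]); p=s["tcp_pos"]
    Y=np.array([np.cos(yaw),np.sin(yaw),0]);Z=np.array([0,0,-1.]);X=np.cross(Y,Z)
    B=R.from_matrix(np.c_[X,Y,Z])
    print("t",round(s["t"],2),"tcp",np.round(p*1000,1),"yaw",round(np.degrees(np.arctan2(*A.as_matrix()[1::-1,1])),2),"gap",round(s["finger_gap"],3),"F",np.round(s["force"],1),"q",np.round(s["q"],2))
    print("shift mm",np.round(A.inv().apply(np.array([x,y,z])-p)*1000,1),"rot deg",np.round(np.degrees((A.inv()*B).as_rotvec()),2))
if __name__=="__main__": show(*map(float,sys.argv[1:4]),np.radians(float(sys.argv[4])))
E
python3 mv.py .45 .25 .23 30; python3 mv.py .4687 -.2140 .17 -15.6
```

```text
t 0.1 tcp [189.  595.1 230.4] yaw 72.36 gap 1.001 F [ 0.3  0.2 -0.5] q [ 1.08  0.53  1.43 -0.    1.18 -0.18]
shift mm [-353.2 -249.8    0.8] rot deg [-1.100e-01  2.000e-02  4.236e+01]
t 0.1 tcp [189.  595.1 230.4] yaw 72.36 gap 1.001 F [ 0.3  0.2 -0.5] q [ 1.08  0.53  1.43 -0.    1.18 -0.18]
shift mm [-511.7 -686.2   61.6] rot deg [-1.000e-01  7.000e-02  8.796e+01]
```

Emit:
drive_tool(
  motion=[-44,-31,0,0,0,5,85,-88,-62,0,0,0,10,85,-132,-94,0,0,0,16,85,-176,-125,0,0,0,21,85,-220,-156,0,0,0,26,85,-265,-187,0,0,0,32,85,-309,-218,0,0,0,37,85,-353,-250,0,0,0,42,85],
)

```text
t: 1.1
tcp_pos: [0.4504, 0.2483, 0.2306]
tool_rot: [0.498, 0.867, -0.001, -0.0]
force: [0.3, 0.3, 0.2]
finger_gap: 0.998
```

```bash
python3 mv.py .4687 -.2140 .17 -15.6
```

```text
t 1.1 tcp [450.4 248.3 230.6] yaw 30.2 gap 0.998 F [0.3 0.3 0.2] q [ 0.29  0.38  1.71 -0.    1.06 -0.24]
shift mm [-408.7 -216.6   61.3] rot deg [-0.09  0.09 45.8 ]
```

Emit:
drive_tool(
  motion=[-51,-27,0,0,0,6,85,-102,-54,0,0,0,12,85,-153,-81,0,0,0,17,85,-204,-108,10,0,0,23,85,-255,-135,20,0,0,29,85,-306,-162,35,0,0,35,85,-357,-190,50,0,0,41,85,-409,-217,61,0,0,45.8,85],
)

```text
t: 2.1
tcp_pos: [0.4679, -0.2161, 0.1695]
tool_rot: [0.798, 0.603, -0.001, -0.0]
force: [1.4, -0.6, 0.3]
finger_gap: 0.997
```

```bash
python3 mv.py .4687 -.2140 .17 -15.6
python3 - <<'E'
from station import manip
import cv2
for n,(x,y,w,h) in(("top",(330,180,130,95)),("scene",(180,130,130,130))):
    s=manip.snapshot(n)["color"][:,:,::-1]; cv2.imwrite(f"pics/{n}1.png",cv2.resize(s[y:y+h,x:x+w],None,fx=4.5,fy=4.5,interpolation=cv2.INTER_CUBIC))
E
```

```text
t 2.1 tcp [ 467.9 -216.1  169.5] yaw -15.79 gap 0.997 F [ 1.4 -0.6  0.3] q [-0.65  0.47  1.77 -0.    0.9  -0.37]
shift mm [ 2.2  0.2 -0.5] rot deg [-0.1   0.08 -0.19]
```

View pics/top1.png

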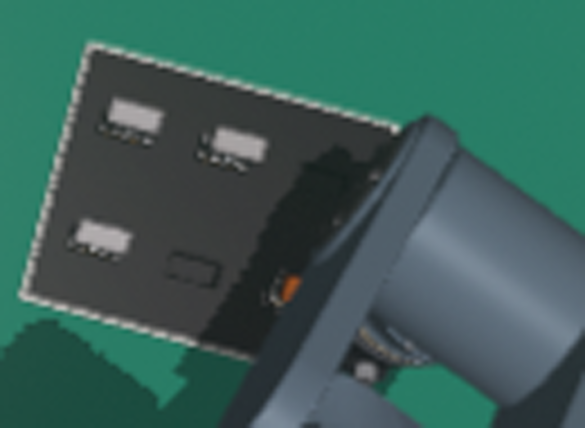

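View pics/scene1.png

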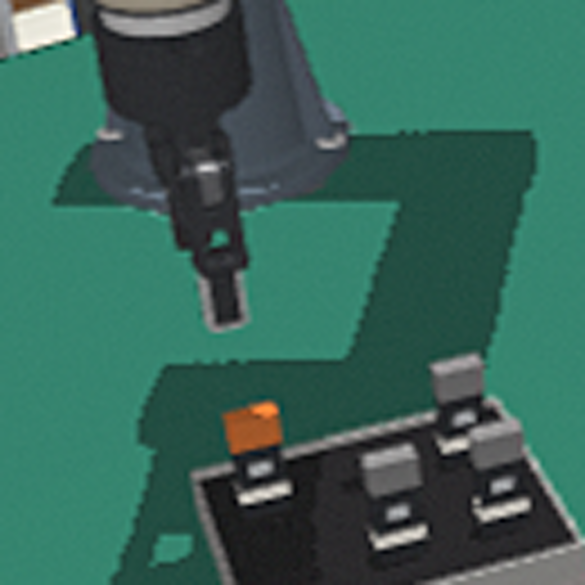

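Run:
```python
from h import *
a=np.radians(-15.79);Y=np.array([np.cos(a),np.sin(a),0]);L=np.array([-Y[1],Y[0],0])
t=np.array([.4679,-.2161,.1695])
for d in(.0427,.050,.057):
  for w in(-.011,0,.011):
    p=(proj("scene",t+Y*d+L*w+np.array([0,0,.013]))-[180,130]+.5)*4.5-.5
    print(d,w,p.round(0))
for b in ((.4687,-.214),(.4745,-.213)):
  m=np.array([*b,.091]);yy=np.radians(-15.6);X=np.array([np.cos(yy),np.sin(yy),0]);W=np.array([-X[1],X[0],0])
  print([((proj("scene",m+X*i*.006+W*j*.014)-[180,130]+.5)*4.5-.5).round(0)[0] for i,j in((1,1),(-1,1),(-1,-1),(1,-1))])
```

```text
0.0427 -0.011 [[214. 317.]]
0.0427 0 [[235. 312.]]
0.0427 0.011 [[255. 308.]]
0.05 -0.011 [[217. 324.]]
0.05 0 [[238. 319.]]
0.05 0.011 [[258. 314.]]
0.057 -0.011 [[220. 330.]]
0.057 0 [[241. 326.]]
0.057 0.011 [[261. 321.]]
[array([271., 409.]), array([267., 398.]), array([219., 410.]), array([223., 421.])]
[array([278., 413.]), array([273., 402.]), array([225., 413.]), array([229., 425.])]
```

```bash
python3 mv.py .4687 -.2140 .17 -15.6
python3 - <<'E'
from station import manip
import cv2
from h import *
s0=manip.snapshot("scene");print(np.abs(s0["view"]-V["scene"]).max())
s=s0["color"][:,:,::-1]
x,y,w,h=205,160,60,70
im=cv2.resize(s[y:y+h,x:x+w],None,fx=8,fy=8,interpolation=cv2.INTER_NEAREST)
cv2.imwrite("pics/scene2.png",im)
E
```

```text
t 2.2 tcp [ 469.3 -220.6  169.3] yaw -16.0 gap 0.994 F [0.  0.3 0.3] q [-0.65  0.47  1.76 -0.    0.9  -0.37]
shift mm [ 6.1 -2.4 -0.7] rot deg [ 0.08  0.24 -0.4 ]
4.1306005282848446e-09
```

View pics/scene2.png

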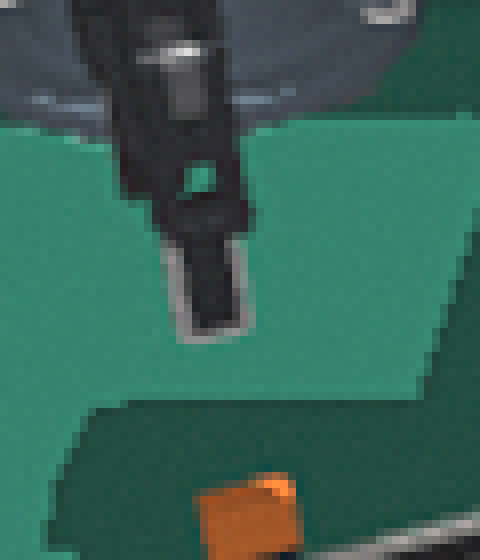

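```bash
python3 mv.py .4687 -.2140 .17 -15.6;python3 - <<'E'
from h import *
a=np.radians(-16.0);Y=np.array([np.cos(a),np.sin(a),0]);L=np.array([-Y[1],Y[0],0])
t=np.array([.4693,-.2206,.1693])
for d in(.0427,.050,.057):
  for w in(-.011,0,.011):
    p=(proj("scene",t+Y*d+L*w+np.array([0,0,.013]))-[205,160]+.5)*8-.5
    print(d,w,p.round(0))
E
```

```text
t 2.25 tcp [ 468.4 -217.2  169.4] yaw -15.87 gap 0.996 F [-0.4  0.3 -0.3] q [-0.65  0.47  1.77 -0.    0.9  -0.37]
shift mm [ 3.2 -0.5 -0.6] rot deg [-0.08  0.11 -0.27]
0.0427 -0.011 [[170. 331.]]
0.0427 0 [[206. 323.]]
0.0427 0.011 [[243. 315.]]
0.05 -0.011 [[175. 344.]]
0.05 0 [[211. 335.]]
0.05 0.011 [[248. 327.]]
0.057 -0.011 [[179. 355.]]
0.057 0 [[216. 347.]]
0.057 0.011 [[253. 339.]]
```

Emit:
drive_tool(
  motion=[3,0,0,0,0,0,85,3,0,0,0,0,0,85,3,0,0,0,0,0,85,3,0,0,0,0,0,85,3,0,0,0,0,0,85,3,0,0,0,0,0,85],
)

```text
t: 3.0
tcp_pos: [0.4693, -0.2143, 0.1695]
tool_rot: [0.798, 0.603, -0.001, 0.0]
force: [-0.5, -0.2, 0.9]
finger_gap: 0.994
```

```bash
python3 mv.py .4687 -.2140 .17 -15.6
python3 - <<'E'
from station import manip
import cv2
from h import *
s0=manip.snapshot("scene")
s=s0["color"][:,:,::-1]
x,y,w,h=205,160,60,70
im=cv2.resize(s[y:y+h,x:x+w],None,fx=8,fy=8,interpolation=cv2.INTER_CUBIC)
cv2.imwrite("pics/scene3.png",im)
q=manip.sense()["tcp_pos"];print(q)
E
python3 mv.py .4687 -.2140 .17 -15.6
```

```text
t 3.0 tcp [ 469.3 -214.3  169.5] yaw -15.86 gap 0.994 F [-0.5 -0.2  0.9] q [-0.64  0.47  1.77 -0.    0.9  -0.37]
shift mm [ 0.1 -0.6 -0.5] rot deg [-0.06  0.11 -0.26]
[ 0.4692176  -0.21437226  0.1694944 ]
t 3.05 tcp [ 469.2 -214.4  169.5] yaw -15.86 gap 0.997 F [ 0.3 -0.2 -0.6] q [-0.64  0.47  1.77 -0.    0.9  -0.37]
shift mm [ 0.2 -0.6 -0.5] rot deg [-0.07  0.11 -0.26]
```

View pics/scene3.png

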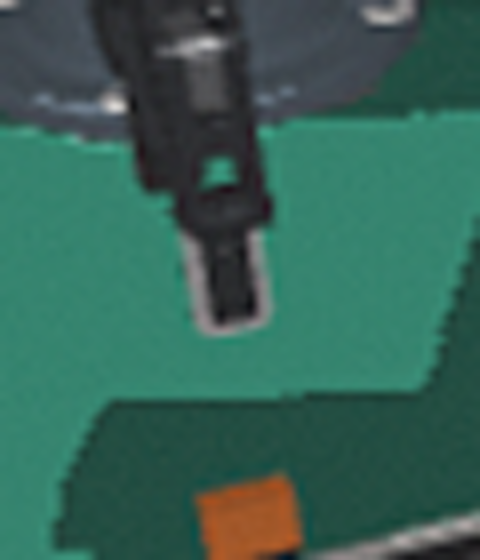

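Run:
```python
from h import *
a=np.radians(-15.86);Y=np.array([np.cos(a),np.sin(a),0]);L=np.array([-Y[1],Y[0],0])
t=np.array([.4693,-.2143,.1695])
P=lambda p:((proj("scene",p)-[205,160]+.5)*8-.5).round(0)[0]
for d in(.0427,.048,.052):
    print(d,[P(t+Y*d+L*w+np.array([0,0,.013])) for w in (-.011,0,.011)])
# head top at tcp xy: predicted corners
m=np.array([.4687,-.214,.091])
print([P(m+Y*i*.006+L*j*.014) for i,j in((1,1),(-1,1),(-1,-1),(1,-1))])
print([P(m+np.array([.003,.002,0])+Y*i*.006+L*j*.014) for i,j in((1,1),(-1,1),(-1,-1),(1,-1))])
```

```text
0.0427 [array([189., 323.]), array([226., 315.]), array([262., 307.])]
0.048 [array([193., 332.]), array([229., 324.]), array([266., 316.])]
0.052 [array([195., 339.]), array([232., 331.]), array([269., 323.])]
[array([283., 488.]), array([274., 468.]), array([189., 488.]), array([197., 508.])]
[array([293., 490.]), array([284., 470.]), array([199., 490.]), array([207., 510.])]
```

```bash
python3 mv.py .470 -.213 .055 -15.6
```

```text
t 3.05 tcp [ 469.2 -214.4  169.5] yaw -15.86 gap 0.997 F [ 0.3 -0.2 -0.6] q [-0.64  0.47  1.77 -0.    0.9  -0.37]
shift mm [  1.8   0.5 114.5] rot deg [-0.07  0.11 -0.26]
```

Emit:
drive_tool(
  motion=[2,0.5,20,0,0.1,-0.3,60,2,0.5,45,0,0.1,-0.3,50,2,0.5,70,0,0.1,-0.3,50,2,0.5,90,0,0.1,-0.3,45,2,0.5,105,0,0.1,-0.3,40,2,0.5,114,0,0.1,-0.3,40,2,0.5,114,0,0.1,-0.3,40,2,0.5,114,0,0.1,-0.3,40],
  force=25,
)

```text
t: 4.05
tcp_pos: [0.4704, -0.213, 0.056]
tool_rot: [0.796, 0.605, -0.0, 0.0]
force: [0.6, 0.6, -0.0]
finger_gap: 0.467
```

```bash
python3 mv.py .470 -.213 .055 -15.6
python3 - <<'E'
from station import manip
import cv2
for n,(x,y,w,h) in(("top",(340,180,100,90)),("scene",(200,160,80,90))):
    s=manip.snapshot(n)["color"][:,:,::-1]; cv2.imwrite(f"pics/{n}4.png",cv2.resize(s[y:y+h,x:x+w],None,fx=6,fy=6,interpolation=cv2.INTER_CUBIC))
E
```

```text
t 4.05 tcp [ 470.4 -213.    56. ] yaw -15.56 gap 0.467 F [ 0.6  0.6 -0. ] q [-0.64  0.67  1.84 -0.    0.63 -0.37]
shift mm [-0.1 -0.4  1. ] rot deg [-0.01  0.03  0.04]
```

View pics/scene4.png

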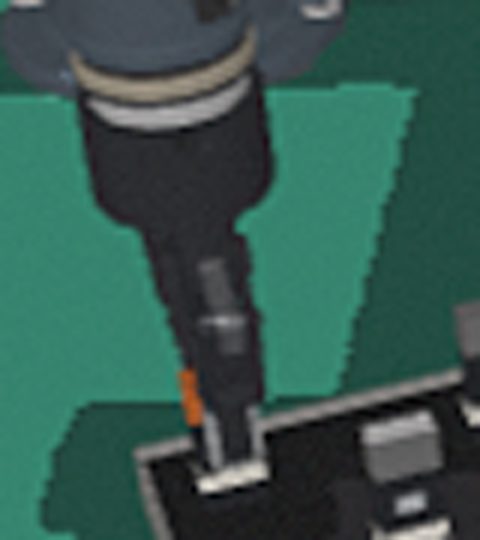

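View pics/top4.png

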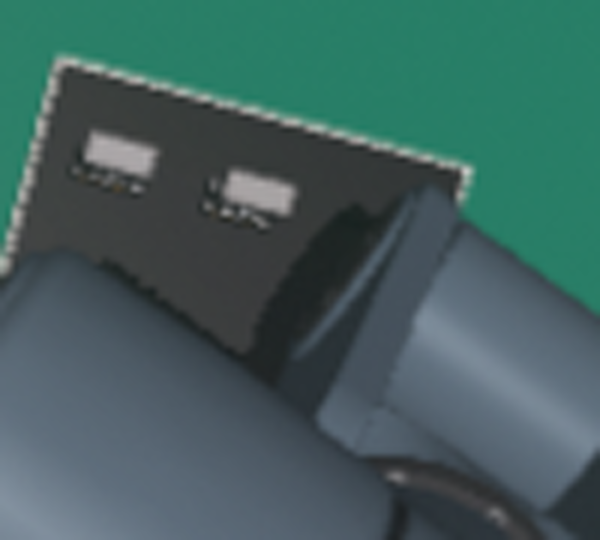

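Run:
```python
from h import *
a=np.radians(-15.56);Y=np.array([np.cos(a),np.sin(a),0]);L=np.array([-Y[1],Y[0],0])
t=np.array([.4704,-.2130,0])
P=lambda p:((proj("scene",p)-[200,160]+.5)*6-.5).round(0)[0]
z=lambda v:np.array([0,0,v])
for s in(-.004,-.002,0,.002): print(s,"head L top/bottom",P(t+L*(s-.014)+Y*.006+z(.091)),P(t+L*(s-.014)+Y*.006+z(.071)),"R",P(t+L*(s+.014)+Y*.006+z(.091)),P(t+L*(s+.014)+Y*.006+z(.071)))
for d in(.020,.028): print("finger",d,[P(t+Y*d+L*w+z(.056+.006)) for w in(-.011,.011)],[P(t+Y*d+L*w+z(.056+.026)) for w in(-.011,.011)])
```

```text
-0.004 head L top/bottom [172. 384.] [179. 422.] R [237. 369.] [243. 406.]
-0.002 head L top/bottom [177. 383.] [183. 421.] R [241. 368.] [247. 405.]
0 head L top/bottom [181. 382.] [188. 420.] R [246. 367.] [252. 404.]
0.002 head L top/bottom [186. 381.] [192. 419.] R [250. 365.] [256. 403.]
finger 0.02 [array([205., 453.]), array([255., 440.])] [array([198., 415.]), array([249., 403.])]
finger 0.028 [array([209., 463.]), array([259., 450.])] [array([202., 425.]), array([254., 413.])]
```

Emit:
drive_tool(
  motion=[0,0,1,0,0,0,30,0,0,1,0,0,0,22,0,0,1,0,0,0,18,0,0,1,0,0,0,18],
  force=20,
)

```text
t: 4.65
tcp_pos: [0.4705, -0.213, 0.0551]
tool_rot: [0.796, 0.605, -0.0, 0.0]
force: [-0.1, -0.3, -0.7]
finger_gap: 0.211
```

Emit:
drive_tool(
  motion=[0,0,0,0,0,0,15,0,0,0,0,0,0,13,0,0,0,0,0,0,8,0,0,0,0,0,0,8,0,0,0,0,0,0,8],
  force=20,
)

```text
t: 5.28
tcp_pos: [0.4705, -0.213, 0.0552]
tool_rot: [0.796, 0.605, -0.0, 0.0]
force: [0.0, -0.4, -0.5]
finger_gap: 0.136
```

```bash
python3 mv.py .470 -.213 .055 -15.6
python3 - <<'E'
from station import manip
s=manip.sense();print(s["force"],s["ft_torque"],s["finger_gap"]*85.4)
E
```

```text
t 5.28 tcp [ 470.5 -213.    55.2] yaw -15.56 gap 0.136 F [ 0.  -0.4 -0.5] q [-0.64  0.67  1.84 -0.    0.63 -0.37]
shift mm [-0.1 -0.5  0.2] rot deg [0.02 0.04 0.04]
[ 0.03947799 -0.366384   -0.4906964 ] [ 0.00255641 -0.03802731  0.02921206] 11.653474531876956
```

Emit:
drive_tool(
  motion=[0,0,0,0,0,0,8,0,0,-6,0,0,0,8,0,0,-14,0,0,0,8,0,0,-24,0,0,0,8,0,0,-40,0,0,0,8,0,0,-60,0,0,0,8,0,0,-80,0,0,0,8,0,0,-100,0,0,0,8],
  force=60,
)

```text
t: 6.28
tcp_pos: [0.4705, -0.213, 0.1569]
tool_rot: [0.796, 0.605, -0.0, 0.001]
force: [0.2, -0.6, -0.1]
finger_gap: 0.132
```

```bash
python3 mv.py .510 -.04 .225 -16.5
python3 - <<'E'
from station import manip
import cv2
for n,(x,y,w,h) in(("scene",(190,110,100,130)),):
    s=manip.snapshot(n)["color"][:,:,::-1]; cv2.imwrite(f"pics/{n}5.png",cv2.resize(s[y:y+h,x:x+w],None,fx=4.5,fy=4.5,interpolation=cv2.INTER_CUBIC))
E
```

```text
t 6.28 tcp [ 470.5 -213.   156.9] yaw -15.56 gap 0.132 F [ 0.2 -0.6 -0.1] q [-0.64  0.49  1.78 -0.    0.87 -0.37]
shift mm [177.1  -8.3 -68.3] rot deg [0.07 0.06 0.94]
```

View pics/scene5.png

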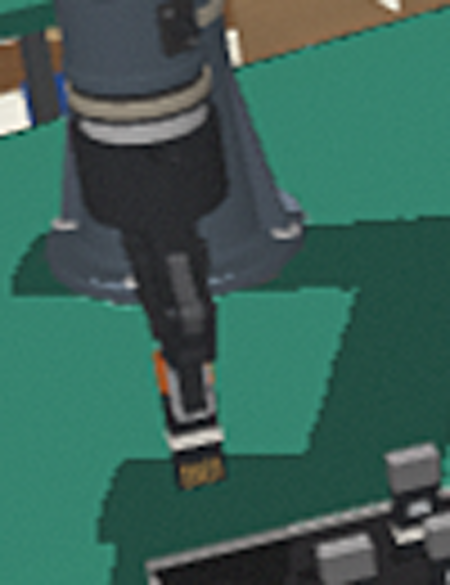

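Run:
```python
from station import manip
import cv2
from h import *
s=manip.snapshot("scene")["color"][:,:,::-1]
x,y,w,h=215,170,40,52
cv2.imwrite("pics/scene6.png",cv2.resize(s[y:y+h,x:x+w],None,fx=11,fy=11,interpolation=cv2.INTER_CUBIC))
q=manip.sense();print(q["tcp_pos"])
a=np.radians(-15.56);Y=np.array([np.cos(a),np.sin(a),0]);L=np.array([-Y[1],Y[0],0]);t=q["tcp_pos"].copy();T=t[2];t[2]=0
P=lambda p:((proj("scene",p)-[x,y]+.5)*11-.5).round(0)[0]
z=lambda v:np.array([0,0,v])
foot=T+.0187-.068
for n,v in(("foot",foot),("band lo",foot+.028),("band hi",foot+.036),("head lo",foot+.065),("top",foot+.085)): print(n,[P(t+L*j+Y*.006+z(v)) for j in(-.014,.014)])
for d in (.010,.016): print("finger tip",d,[P(t+Y*d+L*w+z(T)) for w in(-.011,.011)])
```

```text
[ 0.47191151 -0.21391047  0.15800193]
foot [array([157., 533.]), array([276., 505.])]
band lo [array([140., 432.]), array([261., 404.])]
band hi [array([135., 403.]), array([256., 375.])]
head lo [array([116., 294.]), array([240., 267.])]
top [array([103., 218.]), array([228., 191.])]
finger tip 0.01 [array([143., 359.]), array([240., 338.])]
finger tip 0.016 [array([149., 373.]), array([246., 351.])]
```

View pics/scene6.png

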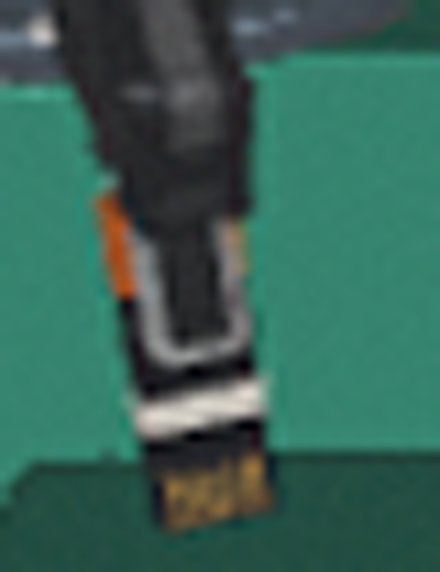

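```bash
python3 mv.py .5538 .1891 .215 -17.5
```

```text
t 6.38 tcp [ 471.9 -213.9  158. ] yaw -15.55 gap 0.133 F [ 1.1  0.1 -1.3] q [-0.64  0.49  1.78 -0.    0.87 -0.37]
shift mm [410.  -28.8 -58.3] rot deg [0.34 0.16 1.95]
```

Emit:
drive_tool(
  motion=[8,0,-20,0,0,0,8,25,-2,-40,0,0,0,8,55,-4,-55,0,0,0,8,90,-6,-60,0,0,0.5,8,125,-9,-60,0,0,0.5,8,160,-11,-60,0,0,1,8,190,-13,-60,0,0,1,8,220,-15,-60,0,0,1,8],
)

```text
t: 7.38
tcp_pos: [0.5158, 0.0035, 0.2169]
tool_rot: [0.801, 0.598, 0.0, 0.003]
force: [-0.5, 0.4, -0.5]
finger_gap: 0.131
```

```bash
python3 mv.py .5538 .1891 .205 -17.5
```

```text
t 7.38 tcp [515.8   3.5 216.9] yaw -16.54 gap 0.131 F [-0.5  0.4 -0.5] q [-0.21  0.4   1.72 -0.    1.01  0.08]
shift mm [188.8 -16.5  11.3] rot deg [0.29 0.16 0.96]
```

Emit:
drive_tool(
  motion=[30,-3,0,0,0,0.3,8,60,-6,0,0,0,0.6,8,90,-8,0,0.3,0.2,1,8,120,-11,2,0.3,0.2,1,8,148,-13,5,0.3,0.2,1,8,170,-15,8,0.3,0.2,1,8,184,-16.5,11,0.3,0.2,1,8,189,-16.5,11,0.3,0.2,1,8],
)

```text
t: 8.38
tcp_pos: [0.5534, 0.1897, 0.2047]
tool_rot: [0.806, 0.591, -0.0, -0.0]
force: [-0.7, -0.0, -0.7]
finger_gap: 0.132
```

```bash
python3 mv.py .5538 .1891 .172 -17.5
```

```text
t 8.38 tcp [553.4 189.7 204.7] yaw -17.49 gap 0.132 F [-0.7 -0.  -0.7] q [0.14 0.51 1.56 0.   1.07 0.44]
shift mm [-0.5  0.7 32.7] rot deg [-0.07  0.01  0.01]
```

Emit:
drive_tool(
  motion=[-0.5,0.7,10,0,0,0,8,-0.5,0.7,20,0,0,0,8,-0.5,0.7,28,0,0,0,8,-0.5,0.7,32,0,0,0,8,-0.5,0.7,32,0,0,0,8,-0.5,0.7,32,0,0,0,8,-0.5,0.7,32,0,0,0,8,-0.5,0.7,32,0,0,0,8],
)

```text
t: 9.38
tcp_pos: [0.554, 0.1891, 0.173]
tool_rot: [0.806, 0.591, -0.0, -0.0]
force: [0.6, 0.0, -0.1]
finger_gap: 0.132
```

```bash
python3 mv.py .5538 .1891 .172 -17.5
python3 - <<'E'
from station import manip
import cv2
from h import *
a=manip.snapshot("scene")["color"][:,:,::-1]
b=manip.snapshot("top")["color"][:,:,::-1]
x,y,w,h=350,130,45,55
cv2.imwrite("pics/scene7.png",cv2.resize(a[y:y+h,x:x+w],None,fx=10,fy=10,interpolation=cv2.INTER_CUBIC))
cv2.imwrite("pics/top7.png",cv2.resize(b[160:270,180:320],None,fx=5,fy=5,interpolation=cv2.INTER_CUBIC))
q=manip.sense();t=q["tcp_pos"].copy();T=t[2];t[2]=0
an=np.radians(-17.5);Y=np.array([np.cos(an),np.sin(an),0]);L=np.array([-Y[1],Y[0],0])
P=lambda p:((proj("scene",p)+0-[x,y])*10-.5).round(0)[0]
z=lambda v:np.array([0,0,v])
foot=T+.0187-.068
print("foot",[P(t+L*j*.014+Y*i*.006+z(foot)) for i,j in((1,-1),(1,1),(-1,-1),(-1,1))])
print("hole under tcp",[P(t+L*j*.015+Y*i*.007+z(.115)) for i,j in((1,-1),(1,1),(-1,-1),(-1,1))])
E
```

```text
t 9.38 tcp [554.  189.1 173. ] yaw -17.49 gap 0.132 F [ 0.6  0.  -0.1] q [0.14 0.55 1.59 0.   1.   0.44]
shift mm [-0.1 -0.2  1. ] rot deg [-0.05 -0.01  0.01]
foot [array([177., 447.]), array([266., 429.]), array([160., 428.]), array([247., 410.])]
hole under tcp [array([175., 475.]), array([269., 456.]), array([154., 453.]), array([247., 434.])]
```

View pics/scene7.png

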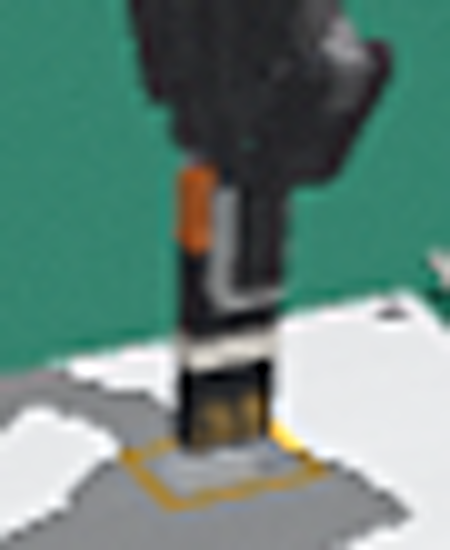

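View pics/top7.png

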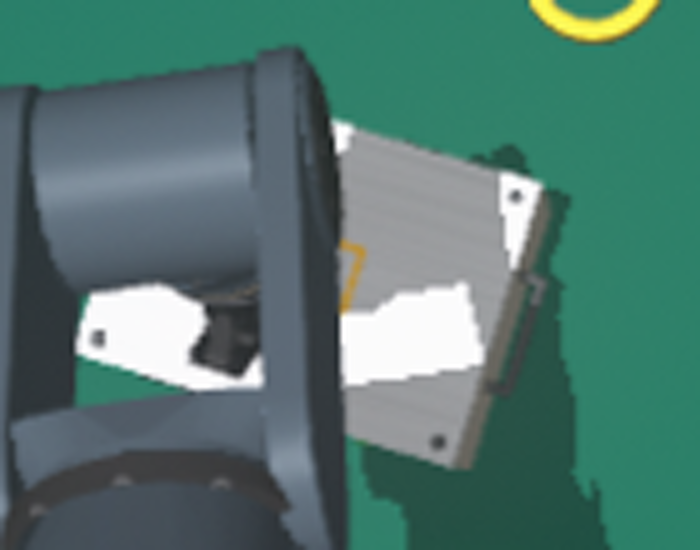

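Emit:
drive_tool(
  motion=[0.8,0.6,2,0,0,0,8,0.8,0.6,4,0,0,0,8,0.8,0.6,5,0,0,0,8,0.8,0.6,5,0,0,0,8,0.8,0.6,5,0,0,0,8,0.8,0.6,5,0,0,0,8],
)

```text
t: 10.22
tcp_pos: [0.5548, 0.1897, 0.168]
tool_rot: [0.806, 0.591, -0.0, -0.0]
force: [-0.8, 0.3, -1.5]
finger_gap: 0.127
```

```bash
python3 mv.py .5538 .1891 .172 -17.5
cat > look.py <<'E'
from station import manip
import cv2,sys
from h import *
a=manip.snapshot("scene")["color"][:,:,::-1]
x,y,w,h=357,155,30,30
cv2.imwrite("pics/%s.png"%sys.argv[1],cv2.resize(a[y:y+h,x:x+w],None,fx=20,fy=20,interpolation=cv2.INTER_CUBIC))
o=cv2.imread("pics/scene0.png")
cv2.imwrite("pics/%s_ref.png"%sys.argv[1],cv2.resize(o[y:y+h,x:x+w],None,fx=20,fy=20,interpolation=cv2.INTER_CUBIC))
q=manip.sense();t=q["tcp_pos"].copy();T=t[2];t[2]=0
an=np.radians(-17.5);Y=np.array([np.cos(an),np.sin(an),0]);L=np.array([-Y[1],Y[0],0])
P=lambda p:((proj("scene",p)-[x,y])*20-.5).round(0)[0].tolist()
z=lambda v:np.array([0,0,v])
foot=T+.0187-.068
print(q["t"],q["tcp_pos"],q["force"])
c=((1,-1),(1,1),(-1,-1),(-1,1))
print("foot",[P(t+L*j*.014+Y*i*.006+z(foot)) for i,j in c])
print("band lo/hi",[P(t+L*j*.014+Y*.006+z(foot+k)) for k in(.028,.036) for j in(-1,1)])
print("hole under tcp",[P(t+L*j*.015+Y*i*.007+z(.115)) for i,j in c], "mid",P(t+z(.115)))
E
python3 look.py s8
```

```text
t 10.22 tcp [554.8 189.7 168. ] yaw -17.49 gap 0.127 F [-0.8  0.3 -1.5] q [0.14 0.55 1.59 0.   0.99 0.44]
shift mm [-0.9 -0.7 -4. ] rot deg [-0.05 -0.01  0.01]
10.275 [0.55472856 0.1896954  0.16795637] [-0.38456764 -1.07466304 -0.72522127]
foot [[221.0, 425.0], [397.0, 389.0], [185.0, 388.0], [360.0, 351.0]]
band lo/hi [[228.0, 253.0], [406.0, 217.0], [230.0, 203.0], [409.0, 167.0]]
hole under tcp [[217.0, 452.0], [405.0, 413.0], [175.0, 408.0], [362.0, 369.0]] mid [290.0, 410.0]
```

View pics/s8.png

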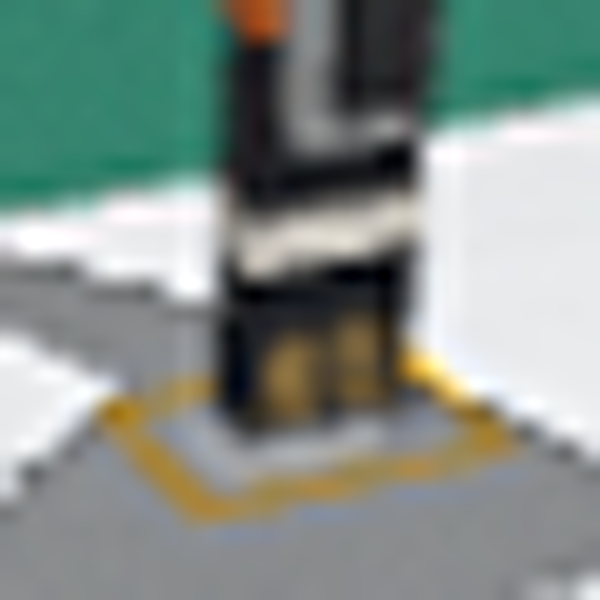

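View pics/s8_ref.png

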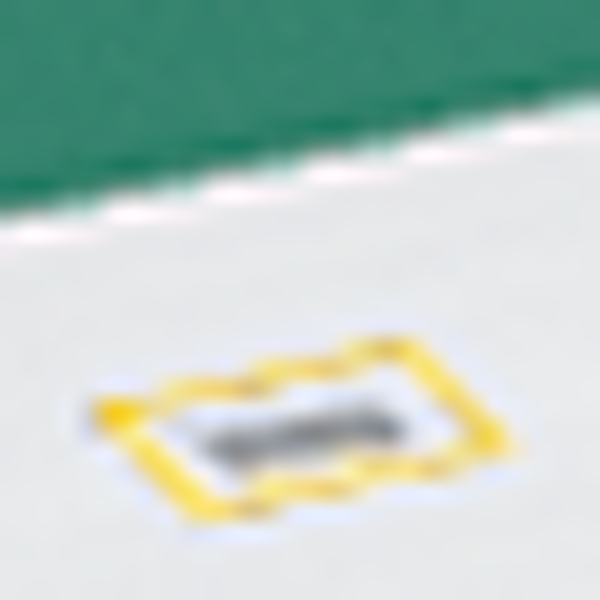

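Emit:
drive_tool(
  motion=[0,0.8,0,0,0,0,8,0,0.8,1.5,0,0,0,8,0,0.8,3,0,0,0,8,0,0.8,4,0,0,0,8,0,0.8,5,0,0,0,8,0,0.8,5,0,0,0,8],
)

```text
t: 11.02
tcp_pos: [0.5555, 0.1895, 0.1641]
tool_rot: [0.806, 0.591, -0.0, -0.0]
force: [-2.2, -0.3, 7.0]
finger_gap: 0.136
```

```bash
python3 look.py s9;python3 -c "
from station import manip
print(manip.sense()['ft_torque'])"
```

```text
11.075 [0.55547245 0.18948209 0.16407437] [-1.69569725 -0.25227384  5.73818954]
foot [[223.0, 451.0], [398.0, 415.0], [187.0, 413.0], [361.0, 377.0]]
band lo/hi [[230.0, 280.0], [407.0, 244.0], [232.0, 230.0], [410.0, 194.0]]
hole under tcp [[219.0, 455.0], [408.0, 415.0], [178.0, 410.0], [365.0, 371.0]] mid [293.0, 413.0]
[-0.08898563  0.37828605  0.02638304]
```

View pics/s9.png

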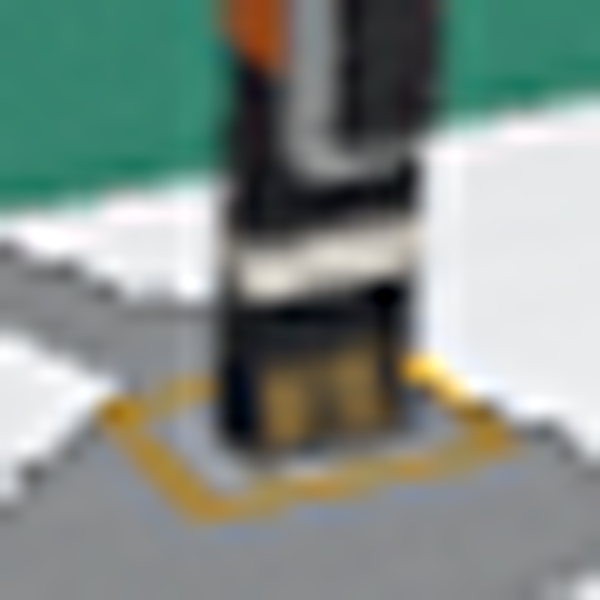

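Emit:
drive_tool(
  motion=[0,0,-2,0,0,0,8,0,-1.5,-2,0,0,0,8,0,-1.5,-1,0,0,0,8,0,-1.5,0,0,0,0,8,0,-1.5,1,0,0,0,8,0,-1.5,1,0,0,0,8],
)

```text
t: 11.82
tcp_pos: [0.554, 0.1899, 0.1628]
tool_rot: [0.806, 0.591, -0.0, -0.0]
force: [0.4, -0.4, -0.9]
finger_gap: 0.13
```

```bash
python3 look.py s10;python3 -c "
from station import manip
print(manip.sense()['ft_torque'])"
```

```text
11.875 [0.55402268 0.18991657 0.16294163] [0.09349501 0.44228054 0.2138784 ]
foot [[218.0, 453.0], [393.0, 417.0], [182.0, 416.0], [356.0, 379.0]]
band lo/hi [[225.0, 282.0], [402.0, 246.0], [227.0, 232.0], [405.0, 196.0]]
hole under tcp [[215.0, 450.0], [403.0, 410.0], [173.0, 406.0], [360.0, 367.0]] mid [288.0, 408.0]
[ 0.00162486 -0.01086788  0.0036118 ]
```

Contact is gone and the foot is already below the earlier contact height. I'll continue down gently.

Emit:
drive_tool(
  motion=[0,0,1,0,0,0,8,0,0,2,0,0,0,8,0,0,3,0,0,0,8,0,0,4,0,0,0,8,0,0,4,0,0,0,8],
)

```text
t: 12.5
tcp_pos: [0.554, 0.1899, 0.1588]
tool_rot: [0.806, 0.591, -0.0, -0.0]
force: [1.0, 0.3, -0.8]
finger_gap: 0.13
```

```bash
python3 -c "
from station import manip
s=manip.sense();print(s['force'],s['ft_torque'],s['tcp_pos'])"
```

```text
[ 0.96581367  0.28051486 -0.80417764] [-0.00650248 -0.02306179 -0.02061019] [0.55397352 0.18990567 0.15880689]
```

Emit:
drive_tool(
  motion=[0,0,2,0,0,0,8,0,0,5,0,0,0,8,0,0,8,0,0,0,8,0,0,11,0,0,0,8,0,0,14,0,0,0,8,0,0,17,0,0,0,8,0,0,19,0,0,0,8,0,0,19,0,0,0,8],
)

```text
t: 13.5
tcp_pos: [0.5538, 0.1899, 0.1396]
tool_rot: [0.806, 0.591, -0.0, -0.0]
force: [0.0, -0.3, -1.3]
finger_gap: 0.133
```

```bash
python3 look.py s11;python3 -c "
from station import manip
s=manip.sense();print(s['force'],s['ft_torque'],s['tcp_pos'],s['tool_rot'])"
```

```text
13.55 [0.55395984 0.18991336 0.1397633 ] [ 0.03242153 -0.05312278  0.0326817 ]
foot [[212.0, 592.0], [385.0, 555.0], [176.0, 553.0], [349.0, 517.0]]
band lo/hi [[219.0, 424.0], [394.0, 387.0], [221.0, 375.0], [397.0, 339.0]]
hole under tcp [[214.0, 450.0], [402.0, 410.0], [173.0, 405.0], [359.0, 367.0]] mid [287.0, 408.0]
[ 0.03242153 -0.05312278  0.0326817 ] [-0.00826414 -0.00021126  0.01206914] [0.55395984 0.18991336 0.1397633 ] [ 8.06356913e-01  5.91429030e-01 -2.93187004e-04 -3.82348118e-04]
```

View pics/s11.png

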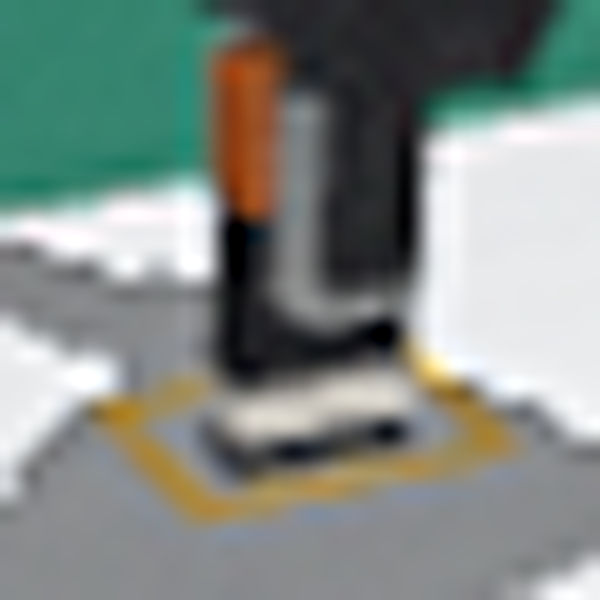

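Emit:
drive_tool(
  motion=[0,0,2,0,0,0,8,0,0,4,0,0,0,8,0,0,6,0,0,0,8,0,0,7,0,0,0,8,0,0,7.5,0,0,0,8,0,0,7.5,0,0,0,8,0,0,7.5,0,0,0,8,0,0,7.5,0,0,0,8],
)

```text
t: 14.55
tcp_pos: [0.554, 0.1899, 0.1323]
tool_rot: [0.806, 0.591, -0.0, -0.0]
force: [0.1, 0.6, -0.1]
finger_gap: 0.134
```

```bash
python3 look.py s12;python3 -c "
from station import manip
s=manip.sense();print(s['force'],s['ft_torque'],s['tcp_pos'],s['tool_rot'],s['qd'])"
```

```text
14.6 [0.55395303 0.18993626 0.13228825] [-0.19581072 -0.6623599  -0.53947495]
foot [[210.0, 636.0], [383.0, 599.0], [175.0, 597.0], [347.0, 560.0]]
band lo/hi [[217.0, 469.0], [392.0, 432.0], [219.0, 421.0], [394.0, 384.0]]
hole under tcp [[214.0, 450.0], [403.0, 410.0], [173.0, 405.0], [360.0, 367.0]] mid [288.0, 408.0]
[-0.19581072 -0.6623599  -0.53947495] [-0.0480086  -0.02960915 -0.02453013] [0.55395303 0.18993626 0.13228825] [ 8.06364608e-01  5.91418548e-01 -2.69780734e-04 -3.82964081e-04] [-0.00024231  0.00016595 -0.00042009 -0.0003324   0.00059676  0.00097655]
```

View pics/s12.png

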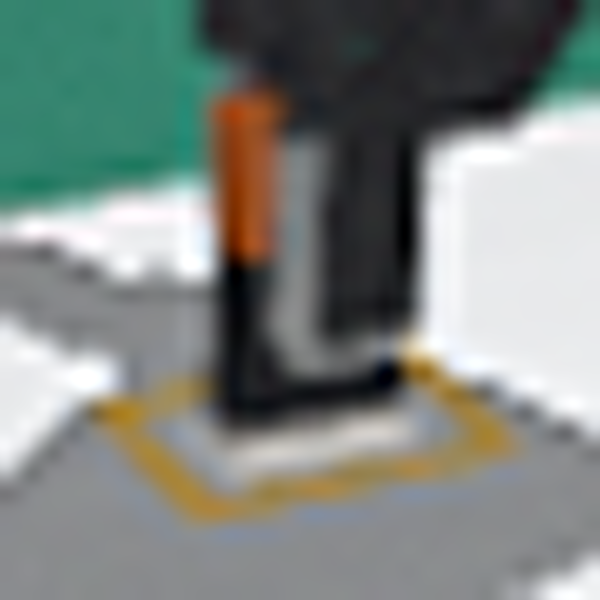

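Run:
```python
from station import manip
import cv2
cv2.imwrite("pics/end.png",manip.snapshot("scene")["color"][:,:,::-1])
```

```text
(no output)
```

View pics/end.png

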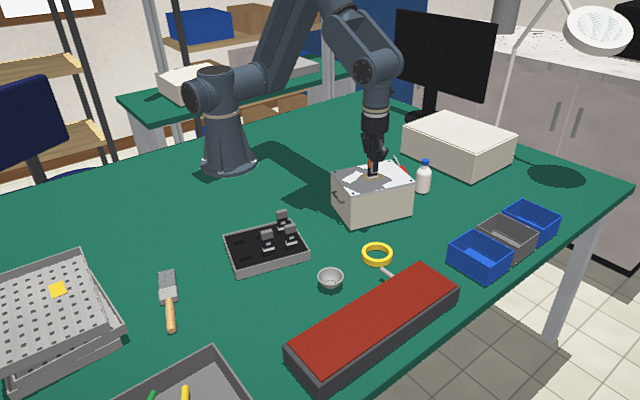

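The picture shows the module held in the slot at about (372,172). The three grey modules are still in the tray at about (280,230), and the brush, bowl, tape and bottle haven't moved.

```bash
python3 -c "
from station import manip
print(manip.sign_off(), manip.sense()['t'])"
```

```text
the job is handed in; nothing more can be done
the job is handed in; nothing more can be done
```

I took the orange-headed module out of the tray and lowered it through the slot. I handed the job in at about 14.6 s with the module still gripped at 60 N.

**Band height:** the gripper ended at z = 132.3 mm. From the height at which I gripped the module, that puts the middle of the white band within about 1 mm of the top face. In the last close-up about half the band shows above the slot, which agrees.

**Upright and still:** the tool was vertical to within 0.1°, the joints were not moving, and the force on the wrist was under 1 N.

**Touch on the slot edge:** on the first try the foot touched the slot's edge with about 7 N. I lifted it 2 mm, moved it 1.5 mm across, and it then went down freely.

**Checks that disagreed:** the two cameras differed by 4–6 mm in x. I used positions measured relative to the gripped module, plus that touch, to find the slot.

**Everything else:** the last picture shows the three grey modules standing in their pockets and the other items where they were. The screwdriver is mostly hidden behind the reader box in that view, so I could only partly check it.

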